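# Take the levelling bar out of its hooded rack and lay it in the sample tray

## Robot

A 6-joint arm with a two-finger parallel gripper is mounted at the origin on the work surface. World frame = base frame: x ahead of the robot, y to its left, z up, the work surface at z = 0. Lengths are in m, angles in rad, forces in N, time in s.
With the tool pointing down it reaches from about 0.35 to 0.85 m from the base axis. Payload 8.1 kg.
Tool frame: the origin (TCP) lies on the mounting face of the last link; the fingertips stand 186 mm ahead of it and the grasp point (between the pads) lies 167 mm ahead of it (robot.finger_overhang is the distance from the TCP to the fingertips, in m); z points along the fingers, y is the line along which they close (so a half turn about z gives the same grasp; the last joint's range is limited). The gripper opens to 93 mm and grips with 3 to 60 N. Pads are 15 mm wide; open, the fingers measure 128 mm over their backs; the gripper's body (75 mm by 188 mm) begins 65 mm behind the grasp point.
Start: joints at [-1.434, 0.13, 1.488, -0, 1.523, -0.085], TCP at [0.132, -0.585, 0.405] pointing down, gripper open.
Joint ranges: [-2.96, 2.96], [-0.89, 2.26], [0.02, 2.5], [-1.34, 4.48], [0, 2.73], [-2.66, 2.66]. Speed limits (rad/s): [2.39, 2.39, 2.79, 3.14, 3.14, 3.14].

## Interface

Orientations are given as a rotation vector (axis times angle).
In Python, from plant import readout, read_camera, get_calibration, job, robot gives the robot as it stands.
- The arm moves only by the shell command python3 -m handwheel 'ROWS' [FORCE]. ROWS is JSON, a list of rows, each a list of 5 numbers: the shift along the world's x, y, z in cm, then the turn about the world's z in rad, then the closure, from 0 (fully open) to 1 (shut). In form: [[tx, ty, tz, spin, gripper], ...]. A call has 1 to 10 rows; each row shifts and turns the commanded pose from where the row before left it; what a row does not reach is not made up. A row lasts 1/8 s, in which the tool goes at most 62.5 mm and 10.7 degrees, less where a joint would pass 70% of its speed; a pose out of reach is approached as far as the arm can. A call is refused whole if a number of a shift passes 6.25 or a number of a turn 0.188, either way. A call with a gripper value outside its range is refused whole. The fingers move at their own pace and stop on an object; FORCE is the grip in N (left out, the last holds). Time passes only in rows, so rows that do not move let the fingers close. It gives the time, the measured TCP pose, the force, the opening and the grip force at its end, in the units of the state.
- readout.read_state(): the state, without advancing time (a new reading comes with each control period).
- read_camera(name): name is "side" or "top" or "wrist"; returns the picture (480x640x3 uint8, red, green, blue); there is no depth.
- get_calibration(name): a dict with "fovy" (degrees; the focal length in pixels is half the picture's height over the tangent of half this angle, whatever the lens; pixels are square), "cx", "cy" (the principal point, pixels), "pose" (4x4, takes a point from camera to world coordinates). Camera axes: x right, y down, z forward; pixel columns grow to the right and rows downward; lengths in m; the calibration is good to about 2 mm. A picture is of the moment at which its call begins: read the wrist's pose just before it. get_calibration takes no time and is no camera call; for the wrist camera it gives the pose at the moment of the call.
- job.close_job(): hands the job in; it is judged then, once.
The state is a dict: "t": time; "q": joint angles; "dq": joint speeds; "joint_torque": joint torques, N m; "tool_pos": TCP position; "orientation": TCP orientation; "force": force on the tool from outside, world axes, zero at the start; "wrist_torque": the same for the moment, N m; "opening": finger opening in m; "gripper_force": force on a finger pad.
Only numpy, scipy, OpenCV 4.12 (cv2) and the standard library are available. Lean on these libraries where they do the work, as an engineer would, in place of code of your own. Each camera call takes 0.05 s, during which the arm holds its last target. There are 200 camera calls.

## Task

The sample crucibles are next to be struck off level: fetch the aluminium levelling bar from its grey storage rack and lay it flat in the enamel tray beside the crucibles. Its one end is held under the rack's hood, so lift the end behind the lip just clear of the lip, draw the bar out endwise, then set it down flat on the tray's floor without dropping it, and let go. Leave the crucibles, the jar and the spatula as they stand.

Things in the scene. Friction and masses are not known exactly. Their poses are not given: they have to be found in the camera images.
- bar: the levelling bar: straight square aluminium bar with black end caps, 260 mm long (its y axis) by 20 wide (x) by 20 high (z), 0.13 to 0.21 kg, loose. Origin: centre of its underside. At the start it lies on the rack's base plate, -y end behind the lip, +y end under the hood
- bar_mid (a point): centre of the bar's volume (10 mm above its underside)
- bar_lip_end (a point): bottom middle of the bar's -y end, the one that starts behind the lip
- bar_hood_end (a point): bottom middle of the bar's +y end, the one that starts under the hood
- rack: storage rack of grey sheet metal, fixed. Origin: centre of its underside; its y axis runs from lip to hood. Base plate 70 mm (x) by 284 (y), 4 thick; the bar lies on it, centred within 2 mm and nearly parallel to y. The bar is open above and at both sides between lip and hood. With its hood end down on the plate, its lip end can be raised 18 to about 36 mm; it cannot be raised level over the lip
- lip_top (a point): middle of the top edge of the rack's lip: an upright wall across its -y end, 70 mm wide, 6 mm thick (rack y -142 to -136 mm), 18 mm high above the plate, its top 22 mm above the bench
- hood_mouth (a point): middle of the hood's open mouth, at the plate's surface (rack y +30 mm). The hood runs from here to rack y +137 mm, closed at the back, over 100 mm of the bar; inside 30 mm wide and 34 high above the plate (14 mm over the bar), outside 36 wide, its top 41 above the bench. The bar comes out of it towards rack -y
- tray: white enamel tray with a blue rim, fixed: outside 320 mm (its x) by 220 mm (its y) by 22 mm high, walls 4 mm, floor 4 mm thick (upper face 4 mm above the origin). Origin: centre of its underside. Its +y half is empty; the crucibles stand in its -y half. The bar fits in it only along x
- crucible_a: white porcelain crucible, open cup 44 mm across, 40 mm high, loose, standing in the tray's -y half (about 65 mm from its long middle line); origin: centre of its underside
- crucible_b: second crucible, the same as the first; origin: centre of its underside
- jar: amber glass jar with a white cap, 56 mm across, 80 mm high, on the bench beyond the work; bystander; origin: centre of its underside
- spatula: flat steel-bladed spatula with a black handle, 180 mm long, lying on the bench beyond the rack; bystander; origin at its underside
Not all that is in view belongs to the job. Leave any blue look-alike of the crucible_a alone. What is shaped like the crucible_b but brown is not meant.

How it is judged:
By the outcome, as a careful person would: the job done as asked, in the order asked, and still so for the second after the job is handed in, with the robot touching nothing.
It also fails if it takes over 45 s, if anything falls off the work surface, if the arm or the gripper's body presses on something with over 40 N, if the wrist force passes 120 N, or if a joint passes its speed limit or range.

## Working session

There is one attempt and no reset: what is moved stays moved. The work goes in short steps, Python scripts to look and compute and a shell command to move; the robot and the scene stay as the last step left them, time stands still between calls to the robot, and variables do not carry over. Pictures are saved under pics/ and viewed, at most 10 in all, crops included, and the job is handed in when it is done.

```bash
mkdir -p pics; ls
python3 - <<'E'
from plant import readout, read_camera, get_calibration, job, robot
import cv2
for n in("top","side"):
    cv2.imwrite(f"pics/{n}0.png",read_camera(n)[:,:,::-1]); c=get_calibration(n);print(n,c)
s=readout.read_state();print(s)
E
```

```text
pics
top {'fovy': 49.66501539464879, 'cx': 318.3060999687817, 'cy': 252.81615533573378, 'pose': array([[ 0.03268568, -0.97451682,  0.22192027,  0.38294932],
       [-0.99945834, -0.03101841,  0.01099502, -0.07482136],
       [-0.00383122, -0.22215944, -0.97500282,  1.06134774],
       [ 0.        ,  0.        ,  0.        ,  1.        ]])}
side {'fovy': 55.530716148442636, 'cx': 321.9912336693523, 'cy': 246.2507845782833, 'pose': array([[-0.88480005, -0.34820693,  0.30964625,  0.26143989],
       [-0.46562648,  0.63515302, -0.61625695,  0.6109895 ],
       [ 0.01791219, -0.68944367, -0.72411779,  0.84055822],
       [ 0.        ,  0.        ,  0.        ,  1.        ]])}
{'t': 0.1, 'q': array([-1.43439579e+00,  1.31065719e-01,  1.48921785e+00,  2.20201183e-05,
        1.52302224e+00, -8.54065099e-02]), 'dq': array([ 1.21726614e-03, -1.47836056e-03, -2.06565426e-03, -1.15105466e-03,
        3.06723374e-05,  5.84415699e-04]), 'joint_torque': array([ 4.72055744e-04, -5.61344433e+01, -4.93098235e+01,  7.70277763e-02,
        2.90545332e-02, -8.23369464e-05]), 'tool_pos': array([ 0.13198708, -0.58507238,  0.40377792]), 'orientation': array([-3.12058985e+00, -3.47508635e-01,  3.40499504e-05]), 'force': array([-0.31819575, -1.37403447,  1.06255792]), 'wrist_torque': array([0.03152576, 0.0055795 , 0.00372279]), 'gripper_force': 0.0, 'opening': 0.09279175085306945}
```

View pics/top0.png

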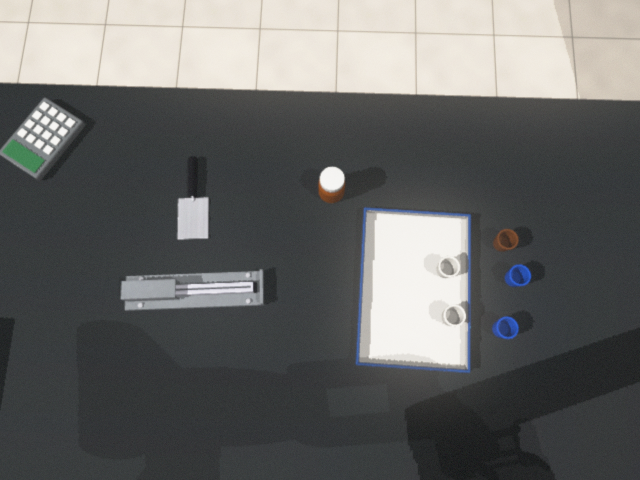

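View pics/side0.png

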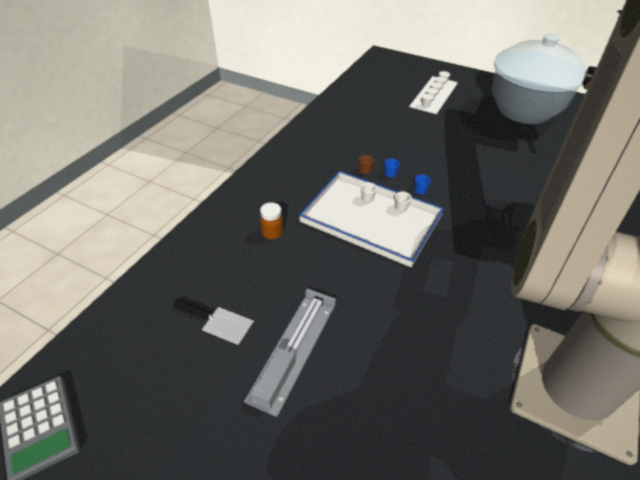

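The top view shows the rack from about (122,290) to (263,287), with its lip at the right, which is world -y. The tray corners are near (366,209), (470,214), (469,370) and (358,363), and the crucibles are near (449,268) and (454,315). I'll enlarge this for corner positions.

Run:
```python
import cv2,numpy as np
i=cv2.imread("pics/top0.png")
a=cv2.resize(i[262:317,115:270],None,fx=5,fy=5,interpolation=cv2.INTER_CUBIC)
b=cv2.resize(i[200:380,350:480],None,fx=1.75,fy=1.75,interpolation=cv2.INTER_CUBIC)
o=np.zeros((600,800,3),np.uint8);o[:275,:775]=a;o[280:280+b.shape[0],:b.shape[1]]=b
cv2.imwrite("pics/crop1.png",o)
```

```text
(no output)
```

View pics/crop1.png

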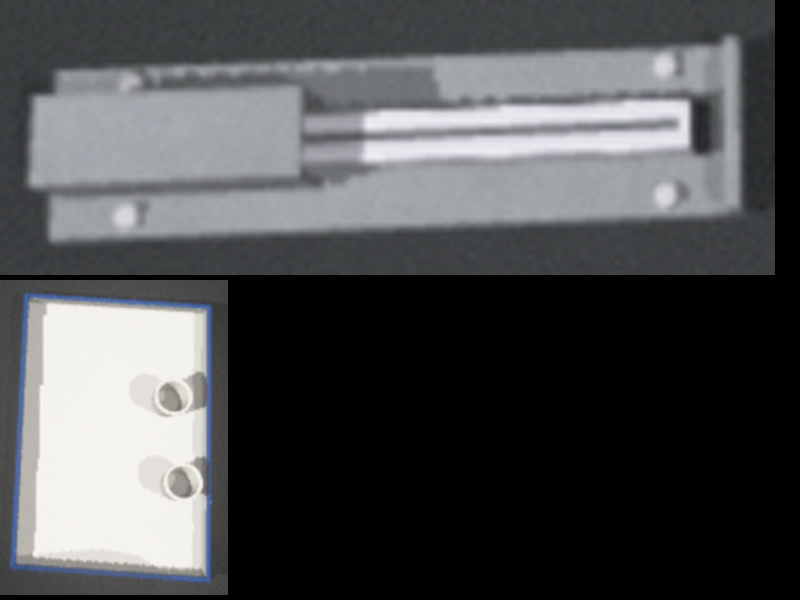

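The crop gives clear corners for the bar top, the lip top, the hood top and the tray rim.

```bash
cat > h.py <<'E'
import numpy as np
from plant import get_calibration
def w(n,px,z,c=None):
    c=c or get_calibration(n); f=240/np.tan(np.radians(c["fovy"])/2); P=np.array(c["pose"])
    px=np.atleast_2d(px).astype(float)
    d=np.c_[(px[:,0]-c["cx"])/f,(px[:,1]-c["cy"])/f,np.ones(len(px))]@P[:3,:3].T
    o=P[:3,3]; return o+d*((z-o[2])/d[:,2])[:,None]
E
python3 - <<'E'
from h import *
np.set_printoptions(precision=4,suppress=True)
A=lambda p:np.array(p)/5.+[114.6,261.6]
B=lambda p:(np.array(p)-[0,280])/1.75+[349.8,199.8]
print("bar",w("top",A([[365,110],[365,163],[690,99],[690,152],[710,97],[710,152]]),.024))
print("lip",w("top",A([[724,38],[740,36],[728,212],[742,212]]),.022))
print("hood",w("top",A([[30,95],[303,86],[303,180],[28,187]]),.041))
t=w("top",B([[25,295],[211,306],[209,579],[12,567]]),.022);print("tray",t,t.mean(0))
print("cru",w("top",B([[172,398],[182,482]]),.04))
E
```

```text
bar [[0.5467 0.1995 0.024 ]
 [0.5251 0.1976 0.024 ]
 [0.5554 0.0681 0.024 ]
 [0.5338 0.0667 0.024 ]
 [0.5565 0.06   0.024 ]
 [0.5341 0.0587 0.024 ]]
lip [[0.5814 0.056  0.022 ]
 [0.5824 0.0495 0.022 ]
 [0.5103 0.0502 0.022 ]
 [0.5105 0.0446 0.022 ]]
hood [[0.5458 0.3293 0.041 ]
 [0.5529 0.2206 0.041 ]
 [0.5152 0.2171 0.041 ]
 [0.5089 0.3258 0.041 ]]
tray [[ 0.718  -0.1559  0.022 ]
 [ 0.7113 -0.3778  0.022 ]
 [ 0.3931 -0.3653  0.022 ]
 [ 0.399  -0.1455  0.022 ]] [ 0.5554 -0.2611  0.022 ]
cru [[ 0.5941 -0.3244  0.04  ]
 [ 0.4982 -0.3334  0.04  ]]
```

```bash
python3 -m handwheel '[[2.73,4.66,-0.5,0.094,0],[2.73,4.66,-0.5,0.094,0],[2.73,4.66,-0.5,0.094,0],[2.73,4.66,-0.5,0.094,0],[2.73,4.66,-0.5,0.094,0],[2.73,4.66,-0.5,0.094,0],[2.73,4.66,-0.5,0.094,0],[2.73,4.66,-0.5,0.094,0],[2.73,4.66,-0.5,0.094,0],[2.73,4.66,-0.5,0.094,0]]' && python3 -m handwheel '[[2.73,4.66,-0.5,0.094,0],[2.73,4.66,-0.5,0.094,0],[2.73,4.66,-0.5,0.094,0],[2.73,4.66,-0.5,0.094,0],[2.73,4.66,-0.5,0.094,0],[0,0,0,0,0],[0,0,0,0,0]]'
python3 - <<'E'
from plant import readout, read_camera, get_calibration
import cv2,pickle
s=readout.read_state();c=get_calibration("wrist");cv2.imwrite("pics/wr1.png",read_camera("wrist")[:,:,::-1]);pickle.dump(c,open("wr1.pkl","wb"))
print(s["tool_pos"],s["orientation"],s["t"]);print(c)
E
```

```text
t: 1.35
tool_pos: [0.4054, -0.1176, 0.3545]
orientation: [2.624, 1.728, 0.0]
force: [0.0, -0.5, 0.5]
opening: 0.0925
gripper_force: 0.0
t: 2.22
tool_pos: [0.5412, 0.1137, 0.3291]
orientation: [-2.152, -2.288, 0.002]
force: [0.3, -0.1, 0.7]
opening: 0.0929
gripper_force: 0.0
[0.54119326 0.11367735 0.32908661] [-2.15195055e+00 -2.28779391e+00  2.24375350e-03] 2.225
{'fovy': 68.64305006751536, 'cx': 321.7900269754908, 'cy': 241.28442638425113, 'pose': array([[ 0.99816546,  0.0589905 ,  0.0136322 ,  0.53620925],
       [ 0.0605231 , -0.96610394, -0.25095843,  0.18302674],
       [-0.00163404,  0.2513231 , -0.96790187,  0.30852947],
       [ 0.        ,  0.        ,  0.        ,  1.        ]])}
```

View pics/wr1.png

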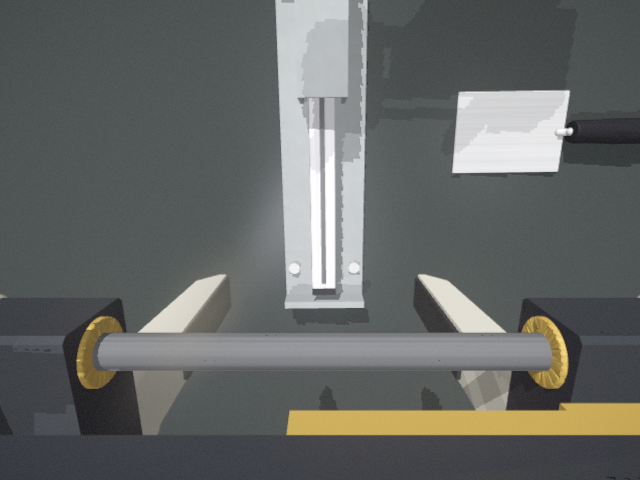

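The wrist view shows the bar running from the hood mouth at about (322,98) to its capped end at about (323,293). Its edges are at columns 312 and 335 on row 288, and about 309.5 and 335 on row 110. The lip is at rows 300–307.

Run:
```python
from h import *; import pickle
np.set_printoptions(precision=4,suppress=True)
c=pickle.load(open("wr1.pkl","rb"))
print(w("wrist",[[312,288],[335,288],[309.5,110],[335.5,110],[323.5,293]],.024,c))
print(w("wrist",[[285,303],[364,303]],.022,c), w("wrist",[[299,97],[348,97]],.041,c))
```

```text
[[0.5343 0.067  0.024 ]
 [0.5542 0.0682 0.024 ]
 [0.5246 0.2119 0.024 ]
 [0.5444 0.2131 0.024 ]
 [0.5445 0.063  0.024 ]]
[[0.5112 0.0506 0.022 ]
 [0.5808 0.0549 0.022 ]] [[0.5174 0.2184 0.041 ]
 [0.5522 0.2205 0.041 ]]
```

```bash
python3 -m handwheel '[[0,0,-4,0.006,0],[0,0,-4,0,0],[0,0,-3.5,0,0.3],[0,0,-1.6,0,0.4],[0,0,-0.6,0,0.4],[0,0,0,0,0.4],[0,0,0,0,0.4]]' 5 && python3 -m handwheel '[[0,0,0,0,0.7],[0,0,0,0,1],[0,0,0,0,1],[0,0,0,0,1],[0,0,0,0,1],[0,0,0,0,1]]' 5
```

```text
t: 3.15
tool_pos: [0.5423, 0.1137, 0.1943]
orientation: [2.145, 2.293, 0.003]
force: [0.5, 0.8, 0.7]
opening: 0.0562
gripper_force: 0.0
t: 3.9
tool_pos: [0.5415, 0.1137, 0.1927]
orientation: [-2.146, -2.295, 0.0]
force: [-0.1, 0.5, -0.2]
opening: 0.02
gripper_force: 5.0
```

```bash
python3 -m handwheel '[[0,0,0.3,0,1],[0,0,0.4,0,1],[0,0,0.4,0,1],[0,0,0.4,0,1],[0,0,0.4,0,1],[0,0,0.1,0,1],[0,0,0,0,1],[0,0,0,0,1]]' 5
python3 - <<'E'
from plant import read_camera
import cv2
a=read_camera("side")[270:420,220:370,::-1]; b=read_camera("wrist")[80:320,240:410,::-1]
o=cv2.hconcat([cv2.resize(a,(400,400),interpolation=2),cv2.resize(b,(283,400),interpolation=2)])
cv2.imwrite("pics/lift.png",o)
E
```

```text
t: 4.9
tool_pos: [0.5415, 0.1137, 0.2126]
orientation: [-2.146, -2.295, 0.0]
force: [1.3, 0.2, -1.3]
opening: 0.02
gripper_force: 5.0
```

View pics/lift.png

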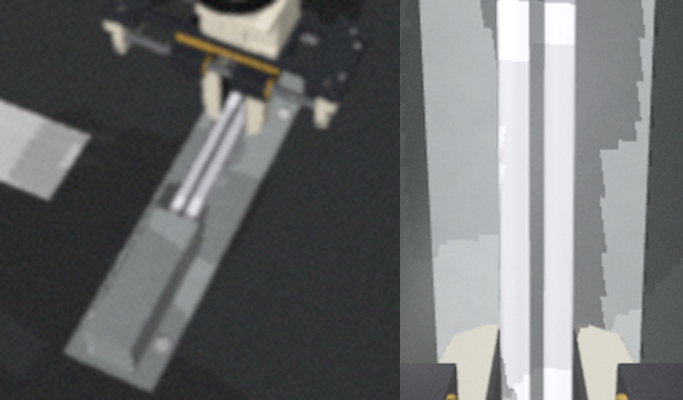

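The wrist view (right half) shows the bar narrowing towards the hood. Its width gives a top height of about 50 mm near the pads and about 27 mm at the hood mouth, so the lip end is up and the hood end is down. Next I draw it out.

```bash
python3 -m handwheel '[[0.02,-0.3,0.1,0,1],[0.06,-0.9,0.06,0,1],[0.07,-1,0.07,0,1],[0.07,-1,0.07,0,1],[0.07,-1,0.07,0,1],[0.07,-1,0.07,0,1],[0.07,-1,0.07,0,1],[0.07,-1,0.07,0,1],[0.07,-1,0.07,0,1],[0.07,-1,0.07,0,1]]' 6 && python3 -m handwheel '[[0.07,-1,0.07,0,1],[0.07,-1,0.05,0,1],[0.05,-0.8,0.03,0,1],[0,0,0,0,1],[0,0,0,0,1]]' 6
python3 - <<'E'
from plant import read_camera
import cv2
a=read_camera("side")[250:420,220:390,::-1]; b=read_camera("wrist")[:,160:480,::-1]
o=cv2.hconcat([cv2.resize(a,(480,480),interpolation=2),b])
cv2.imwrite("pics/draw.png",o)
E
```

```text
t: 6.25
tool_pos: [0.548, 0.021, 0.22]
orientation: [-2.146, -2.295, 0.0]
force: [-0.2, 0.2, -1.6]
opening: 0.02
gripper_force: 6.0
t: 6.88
tool_pos: [0.5498, -0.0063, 0.2214]
orientation: [-2.146, -2.294, 0.0]
force: [0.3, -0.8, -1.2]
opening: 0.0199
gripper_force: 6.0
```

View pics/draw.png

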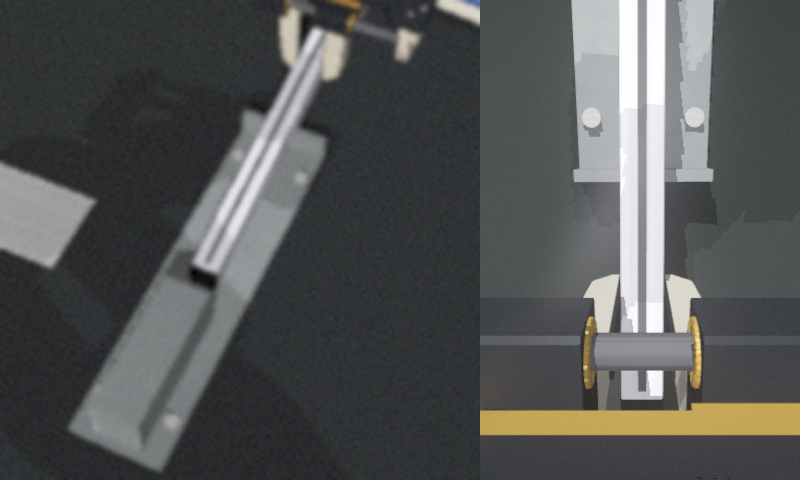

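The side view shows the bar's capped hood end clear of the mouth, resting on the plate at about (204,270). The wrist view shows the bar passing over the lip. Next I grip firmly and lift.

```bash
python3 -m handwheel '[[0,0,0,0,1],[0,0,0,0,1],[0,0,0.5,0,1],[0,-0.1,1,0,1],[0,-0.1,2,0,1],[0,-0.1,3,0,1],[0,0,3,0,1],[0,0,2,0,1],[0,0,0,0,1],[0,0,0,0,1]]' 60
python3 - <<'E'
from plant import read_camera
import cv2
a=read_camera("side")[200:420,220:440,::-1]; b=read_camera("wrist")[:,160:480,::-1]
o=cv2.hconcat([cv2.resize(a,(480,480),interpolation=2),b])
cv2.imwrite("pics/up.png",o)
E
```

```text
t: 8.22
tool_pos: [0.5494, -0.0092, 0.3353]
orientation: [-2.145, -2.294, 0.002]
force: [-0.0, -0.3, -3.0]
opening: 0.0192
gripper_force: 60.0
```

View pics/up.png

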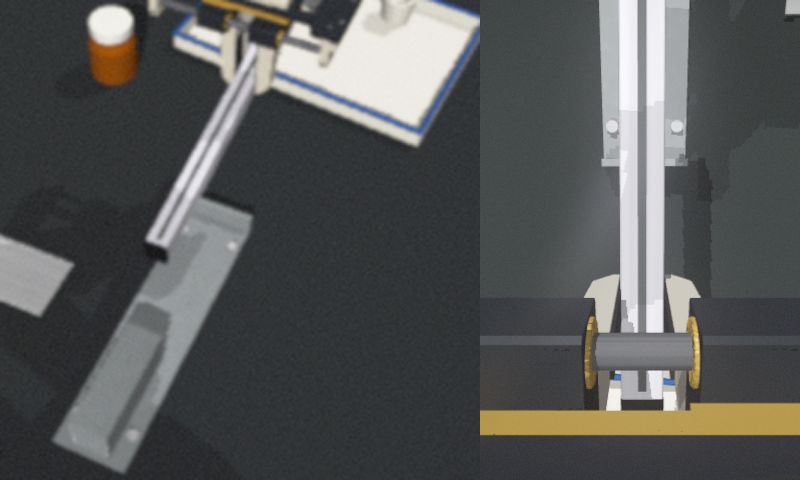

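The bar is held with the same tilt and has cleared the lip. Its hood end is at about (157,245) in the side crop. I'll swing it over the tray's empty half at this height, which clears the jar.

```bash
python3 -m handwheel '[[-0.68,-1.99,0,-0.1,1],[-0.68,-1.99,0,-0.175,1],[-0.68,-1.99,0,-0.175,1],[-0.68,-1.99,0,-0.175,1],[-0.68,-1.99,0,-0.175,1],[-0.68,-1.99,0,-0.175,1],[-0.68,-1.99,0,-0.175,1],[-0.68,-1.99,0,-0.175,1],[-0.68,-1.99,0,-0.175,1],[-0.68,-1.99,0,-0.173,1]]' 60 && python3 -m handwheel '[[0,0,0,0,1],[0,0,0,0,1],[0,0,0,0,1]]'
python3 - <<'E'
from plant import read_camera,get_calibration,readout
import cv2,pickle
print(readout.read_state()["q"])
pickle.dump(get_calibration("wrist"),open("wr2.pkl","wb"))
b=read_camera("wrist")[:,:,::-1]
cv2.imwrite("pics/over.png",b)
E
```

```text
t: 9.57
tool_pos: [0.4812, -0.2087, 0.335]
orientation: [-3.14, 0.064, 0.003]
force: [-0.1, -0.1, -2.6]
opening: 0.0196
gripper_force: 60.0
t: 9.95
tool_pos: [0.4819, -0.2076, 0.336]
orientation: [-3.141, 0.052, 0.001]
force: [0.3, 0.1, -1.7]
opening: 0.0196
gripper_force: 60.0
[-5.04616744e-01 -2.99311635e-02  1.78063152e+00  2.42846497e-04
  1.39162738e+00  1.09897090e+00]
```

View pics/over.png

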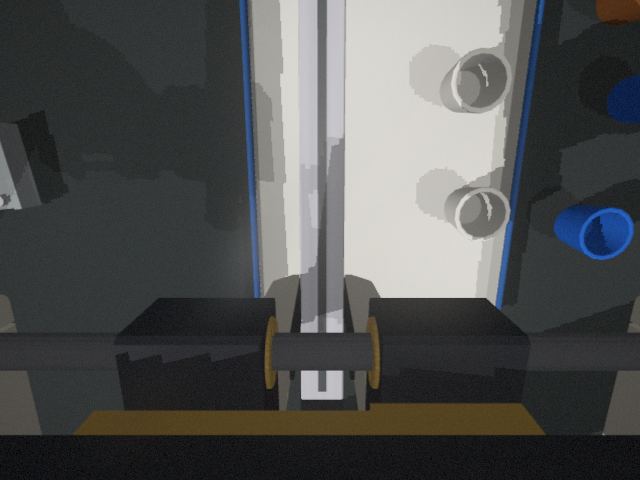

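The wrist view shows the bar parallel to the tray's long walls in its empty half. The walls are at columns 250–260 on the left and about 510 on the right. The crucibles are well clear at columns 450–510.

```bash
python3 -m handwheel '[[0,0,-3,0,1],[0,0,-3.5,0,1],[0,0,-2.5,0,1],[0,0,-1.2,0,1],[0,0,-0.5,0,1],[0,0,0,0,1],[0,0,0,0,1]]' && python3 -m handwheel '[[0,0,-0.2,0,1],[0,0,-0.2,0,1],[0,0,-0.2,0,1],[0,0,-0.2,0,1],[0,0,-0.2,0,1],[0,0,0,0,1]]'
```

```text
t: 10.88
tool_pos: [0.4824, -0.2086, 0.2307]
orientation: [3.14, -0.055, 0.003]
force: [-0.6, 1.0, -1.3]
opening: 0.0195
gripper_force: 60.0
t: 11.62
tool_pos: [0.4818, -0.2083, 0.2194]
orientation: [3.141, -0.055, 0.0]
force: [-0.8, 0.7, -0.5]
opening: 0.0195
gripper_force: 60.0
```

```bash
python3 -m handwheel '[[0,0,-0.1,0,1],[0,0,-0.1,0,1],[0,0,0,0,1]]' && python3 -m handwheel '[[0,0,0,0,1],[0,0,0,0,1],[0,0,-0.2,0,1],[0,0,-0.2,0,1],[0,0,-0.2,0,1],[0,0,0,0,1]]' 6
```

```text
t: 12.0
tool_pos: [0.4819, -0.2084, 0.2176]
orientation: [3.141, -0.055, 0.0]
force: [-2.2, 0.4, 1.1]
opening: 0.0196
gripper_force: 60.0
t: 12.75
tool_pos: [0.4817, -0.2083, 0.2111]
orientation: [-3.141, 0.055, 0.001]
force: [-0.7, 0.3, -0.7]
opening: 0.0205
gripper_force: 6.0
```

```bash
python3 -m handwheel '[[0,0,-0.2,0,1],[0,0,-0.2,0,1],[0,0,-0.2,0,1],[0,0,-0.2,0,1],[0,0,-0.2,0,1],[0,0,-0.2,0,1],[0,0,-0.2,0,1],[0,0,-0.2,0,1],[0,0,0,0,1],[0,0,0,0,1]]' 6 && python3 -m handwheel '[[0,0,-0.1,0,1],[0,0,-0.1,0,1],[0,0,0,0,1],[0,0,0,0,1]]' 3
python3 - <<'E'
from plant import read_camera
import cv2
a=read_camera("side")[160:280,290:460,::-1]; b=read_camera("wrist")[:,160:480,::-1]
o=cv2.hconcat([cv2.resize(a,(480,339),interpolation=2),cv2.resize(b,(226,339))])
cv2.imwrite("pics/down.png",o)
E
```

```text
t: 14.0
tool_pos: [0.4818, -0.2083, 0.1954]
orientation: [-3.141, 0.055, 0.0]
force: [-0.8, 0.8, -1.5]
opening: 0.0198
gripper_force: 6.0
t: 14.5
tool_pos: [0.4818, -0.2083, 0.1934]
orientation: [3.141, -0.055, 0.0]
force: [-0.6, -0.5, -0.2]
opening: 0.0199
gripper_force: 3.0
```

View pics/down.png

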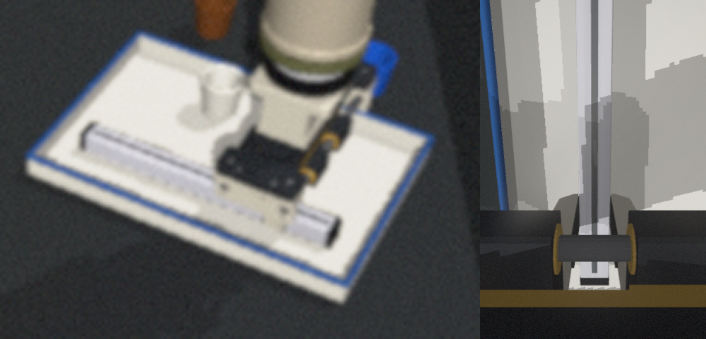

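The bar now lies along the tray floor within the walls, and both black caps are visible at about (90,137) and (333,230). I'll lower a hair more, open part way and rise.

```bash
python3 -m handwheel '[[0,0,-0.05,0,1],[0,0,-0.05,0,1],[0,0,0,0,1],[0,0,0,0,1]]' 3 && python3 -m handwheel '[[0,0,0,0,0.7],[0,0,0,0,0.55],[0,0,0,0,0.55],[0,0,0,0,0.55]]' && python3 -m handwheel '[[0,0,1,0,0.55],[0,0,3,0,0.55],[0,0,5,0,0.55],[0,0,6,0,0.55],[-2,0,3,0,0.55],[-5,-2,0,0,0.55],[-5,-2,0,0,0.55],[0,0,0,0,0.55],[0,0,0,0,0.55]]'
python3 - <<'E'
from plant import read_camera
import cv2
a=read_camera("side")[160:280,290:460,::-1]; b=read_camera("top")[190:390,280:520,::-1]
o=cv2.hconcat([cv2.resize(a,(400,282),interpolation=2),cv2.resize(b,(338,282),interpolation=2)])
cv2.imwrite("pics/end.png",o)
E
```

```text
t: 15.1
tool_pos: [0.482, -0.2083, 0.1928]
orientation: [3.141, -0.055, 0.001]
force: [-0.4, 1.7, 4.7]
opening: 0.0196
gripper_force: 3.0
t: 15.6
tool_pos: [0.4818, -0.2083, 0.1923]
orientation: [-3.141, 0.055, 0.0]
force: [0.4, -0.3, 0.0]
opening: 0.0416
gripper_force: 0.0
t: 16.73
tool_pos: [0.362, -0.2484, 0.3733]
orientation: [3.14, -0.057, 0.002]
force: [-0.2, -0.4, 0.3]
opening: 0.0418
gripper_force: 0.0
```

View pics/end.png

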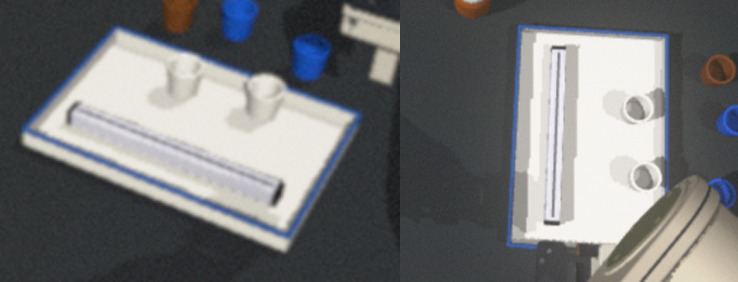

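The bar lies flat in the tray's empty half, from about (558,45) to (551,223) in the top crop. The crucibles stand as they were.

```bash
python3 -c "
from plant import job; print(job.close_job())"
```

```text
the job is handed in; nothing more can be done
None
```

The levelling bar was lifted clear of the lip, drawn out endwise, and laid flat in the tray's empty half. I let go of it and handed the job in at about 17 s, with the crucibles, jar and spatula left untouched.

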